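# Unclamp a sensor carrier and hold it up for inspection

## Task

Swing the clamp lever of the test socket fully open, back to its stop, while the sensor carrier is still sitting in the socket, and leave the lever open. Then lift the carrier out of the socket, level all the way, and finish holding it steady and level in the air above the socket, at least 10 cm higher than it sat, so that its contacts can be inspected from below. The program ends while the gripper still holds it; leave the spare carrier and the other things on the bench where they stand.

Things in the scene. Friction and masses are not known exactly. Their poses are not given: they have to be found in the camera images.
- socket: Grey metal test socket block fixed to the bench, 96 (x) by 84 (y) by 28 mm high, turned up to 0.45 rad. Origin: centre of its underside; z up, -x side towards the robot. Pocket in its top 60 by 66 mm, 8 mm deep, floor at z = 20 mm, holds the carrier with 2 mm play all round. Hinge cheeks at the back edge (x = 40, y = +-34.5 mm) reach z = 42 mm; connector sticks out 12 mm at the back.
- clamp_lever (a joint): Lever angle, rad: 0 = shut, level; 2.2 = fully open at its stop, leaning back past upright. U-shaped steel lever: two arms 8 mm square at socket y = +-24 mm lie 1.5 mm above the carrier's plate beside its housing; a cross bar 77 mm before the hinge joins them, then an 8 mm tongue leads to the handle. Stiff hinge (about 2 N at the handle), stays where left. Starts at 0 to 0.1.
- clamp_lever_handle (a point): Centre of the lever's handle: black cylinder, 14 mm diameter, 28 mm long, along the socket's y axis; with the lever shut it is 106 mm in front (-x) of the hinge axis, 12 mm above it (45.5 mm above the bench). Pinched from above on its flat ends (along y) it turns between the fingers as the lever swings. The frame turns with the lever.
- clamp_lever_hinge (a point): Middle of the lever's hinge axis, at x = 40 mm, y = 0, z = 33.5 mm of the socket's frame. The axis is the socket's y axis; the opening lever carries the handle up and then away to the socket's +x side.
- carrier: Sensor carrier seated in the socket, loose, 0.08 to 0.17 kg: grey plate 56 (x) by 62 (y) by 8 mm, on its middle a metal housing 40 (x) by 26 (y) by 34 mm high (42 mm over all) with a round window on top. Origin: centre of the plate's underside, 20 mm above the bench when seated, plate top then flush with the socket's top; z up, axes as the socket's. Grip the housing along y from above.
- spare_carrier: A second carrier of the same shape standing on the open bench to the left; not to be touched.
- vial: Small glass vial with white cap, 21 mm across, 49 mm high, standing beside the socket on its right (-y). Bystander. Origin: centre of its underside.
- stopper: Glass stopper, 29 mm across, 42 mm high, standing beside the socket on its left (+y). Bystander. Origin: centre of its underside.
- crucible: Lidded pale ceramic crucible, 50 mm across, 57 mm high, far left. Bystander. Origin: centre of its underside.
- beaker: Glass beaker, 62 by 72 mm, 72 mm high, far left. Bystander. Origin: centre of its underside.
- water_bath: Tall steel tank fixed on the bench to the right, 0.32 m high; it stands from x = 0.43 to 0.74 m and y = -0.65 to -0.34 m, its drain tap reaches to y = -0.27 m at a height of 0.1 m. An obstacle on the way from the right: rise above it or keep in front of it. Origin: on the bench, under its middle.
- timer: Flat white bench timer, 62 by 66 by 19 mm, on the right near the front edge. Bystander. Origin: centre of its underside.
Things that resemble listed ones, but are neither listed nor needed, are in the scene too. Leave any purple or yellow look-alike of the carrier alone.

How it is judged:
By the outcome, as a careful person would: the job done as asked, in the order asked, and still so for the second after the job is handed in, while the arm keeps its last pose, push and grip.
It also fails if it takes over 54 s, if anything falls off the work surface, if the arm or the gripper's body presses on something with over 40 N, if the wrist force passes 120 N, or if a joint passes its speed limit or range.

## Robot

A 6-joint arm with a two-finger parallel gripper is mounted at the origin on a cart in front of the work surface, level with it; the furniture and walls round the work are solid. World frame = base frame: x ahead of the robot, y to its left, z up, the work surface at z = 0. Lengths are in m, angles in rad, forces in N, time in s.
With the tool pointing down it reaches from about 0.375 to 0.975 m from the base axis. Payload 3.8 kg.
Tool frame: the origin (TCP) lies midway between the tips of the shut fingers; the grasp point (between the pads) lies 19 mm behind it; x points along the fingers, y is the direction in which the jaws open and shut, and the axes are right-handed (so a half turn about x gives the same grasp; the last joint's range is limited). The gripper opens to 85 mm and grips with 20 to 120 N. Pads are 22 mm wide; open, the fingers measure 114 mm over their backs; the gripper's body (76 mm by 85 mm) begins 54 mm behind the grasp point. The pads swing forward as they close: fully open they stand 13 mm farther back than shut.
Start: joints at [1.221, 0.264, 1.604, -0, 1.274, -0.037], TCP at [0.208, 0.642, 0.231] pointing down, gripper open.
Joint ranges: [-2.63, 2.63], [-0.94, 2.18], [0.31, 2.57], [-1.31, 4.45], [0, 2.66], [-2.55, 2.55]. Speed limits (rad/s): [2.57, 2.57, 3.14, 3.14, 3.14, 3.14].

## Interface

Orientations are given as a rotation vector (axis times angle).
In Python, from workcell import read_state, read_camera, get_calibration, finish_job gives the robot as it stands. The module is installed in compiled form; this text tells all that it offers.
- The arm moves only by the shell command python3 -m creep 'ROWS' [FORCE]. ROWS is JSON, a list of rows, each a list of 3 entries, a list of its own where there are three numbers: the closure in counts, from 0 (fully open) to 255 (shut), then the shift along the world's x, y, z in mm, then the turn about the world's z in rad. In form: [[hand, [tx, ty, tz], spin], ...]. A call has exactly 8 rows; each row shifts and turns the commanded pose from where the row before left it; what a row does not reach is not made up. A row lasts 1/12 s, in which the tool goes at most 41.7 mm and 7.16 degrees, less where a joint would pass 70% of its speed; a pose out of reach is approached as far as the arm can. A call is refused whole if a number of a shift passes 41.7 or a number of a turn 0.125, either way. A call with a gripper value outside its range is refused whole. The fingers move at their own pace and stop on an object; FORCE is the grip in N (left out, the last holds). Time passes only in rows, so rows that do not move let the fingers close, or fill a call up. It gives the time, the measured TCP pose, the force and the opening at its end, in the units of the state.
- read_state(): the state, without advancing time (a new reading comes with each control period).
- read_camera(name): name is "scene" or "top" or "wrist"; returns (picture, depth): 480x640x3 uint8, blue, green, red; 480x640 float32, m along the optical axis (not along the pixel's ray), 0 where there is no reading.
- get_calibration(name): a dict with "K" (3x3 intrinsics, pixels), "k1" (the pictures are not rectified: a ray, as slopes to the right and down, at radius r is drawn at 1 + k1 r^2 times it, then the intrinsics apply), "eye" and "orientation" of the camera in the world. Camera axes: x right, y down, z forward; pixel columns grow to the right and rows downward; lengths in m; the calibration is good to about 2 mm. A picture is of the moment at which its call begins: read the wrist's pose just before it. get_calibration takes no time and is no camera call; for the wrist camera it gives the pose at the moment of the call.
- finish_job(): hands the job in, once; it reports no verdict.
The state is a dict: "time": time; "q": joint angles; "joint_vel": joint speeds; "joint_torque": joint torques, N m; "tool_pos": TCP position; "tcp_rot": TCP orientation; "wrist_force": force on the tool from outside, world axes, zero at the start; "torque": the same for the moment, N m; "width": opening from 0.0 (shut) to 1.0 (fully open).
Only numpy, scipy, OpenCV 4.12 (cv2) and the standard library are available. Lean on these libraries where they do the work, as an engineer would, in place of code of your own. Each camera call takes 0.05 s, during which the arm holds its last target.

## Working session

There is one attempt and no reset: what is moved stays moved. The work goes in short steps, Python scripts to look and compute and a shell command to move; the robot and the scene stay as the last step left them, time stands still between calls to the robot, and variables do not carry over. Pictures are saved under pics/ and viewed, and the job is handed in when it is done.

```bash
mkdir -p pics
cat > h.py <<'E'
import numpy as np,cv2
from workcell import *
def snap(n,f):
    c=get_calibration(n); p,d=read_camera(n); cv2.imwrite('pics/'+f+'.png',p); np.savez('pics/'+f+'.npz',p=p,d=d,**{k:np.array(v) for k,v in c.items()}); return p,d,c
E
python3 - <<'E'
from h import *
print(read_state())
for n in('scene','top'):
    p,d,c=snap(n,n+'0'); print(n,c)
E
```

```text
{'time': 0.0, 'q': array([ 1.22106096e+00,  2.64788591e-01,  1.60537992e+00, -3.85520689e-05,
        1.27370303e+00, -3.68973296e-02]), 'joint_vel': array([-2.04207353e-04, -5.64627522e-04, -9.03633601e-05, -5.40766665e-04,
       -1.02180932e-03, -1.65640136e-03]), 'joint_torque': array([-4.12355257e-04, -5.15115380e+01, -3.67317903e+01,  3.90937203e-05,
        1.32040426e-02, -1.26519527e-05]), 'tool_pos': array([0.20749791, 0.64154205, 0.22993496]), 'tcp_rot': array([ 0.2437578 ,  1.55721876, -0.2472939 ]), 'wrist_force': array([-0.78566218, -0.32960529,  0.23861577]), 'torque': array([-0.00238086, -0.02891452, -0.00678282]), 'width': 0.9994957986738612}
scene {'K': array([[617.49906138,   0.        , 323.5934482 ],
       [  0.        , 617.49906138, 240.85141023],
       [  0.        ,   0.        ,   1.        ]]), 'k1': -0.19222109878237648, 'eye': array([-0.4419218 ,  1.10664578,  1.1585175 ]), 'orientation': array([-0.95891397,  2.40811157, -1.16766945])}
top {'K': array([[444.65205079,   0.        , 321.34112894],
       [  0.        , 444.65205079, 250.481852  ],
       [  0.        ,   0.        ,   1.        ]]), 'k1': -0.06049300598778741, 'eye': array([0.37893803, 0.04569342, 1.24632904]), 'orientation': array([-2.18093279,  2.15312722, -0.12651989])}
```

View pics/scene0.png

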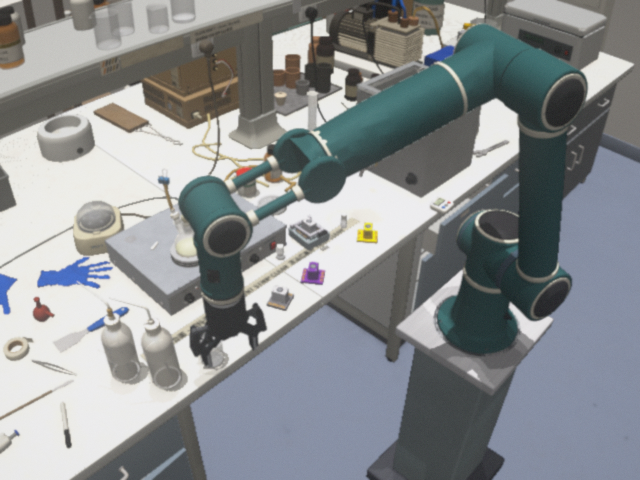

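View pics/top0.png

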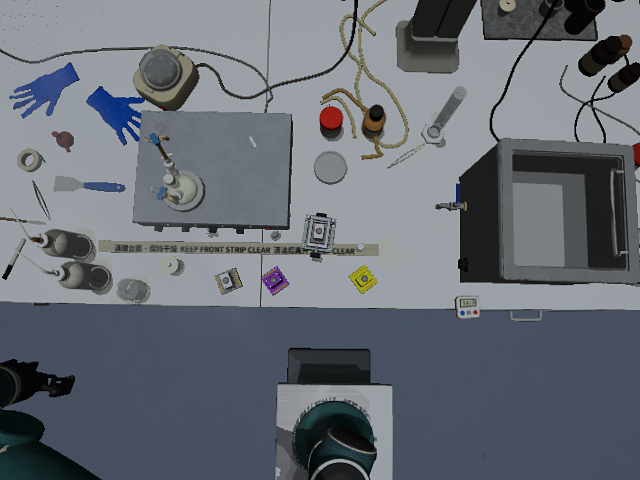

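The scene view shows the socket at about (308,232). In the top view it is at (319,232), with the handle at about (316,257), the stopper at (276,235) and the vial at (361,246). The yellow and purple look-alikes are in front of it. I'll zoom in and locate it.

```bash
cat >> h.py <<'E'
from scipy.spatial.transform import Rotation as R
def ray(c,px):
    K=c['K'];px=np.atleast_2d(np.array(px,float))
    dc=np.array([float(c['k1']),0,0,0]); u=cv2.undistortPoints(px.reshape(-1,1,2),K,dc).reshape(-1,2)
    v=np.c_[u,np.ones(len(u))]; return c['eye'],v@R.from_rotvec(c['orientation']).as_matrix().T
def onz(c,px,z):
    e,v=ray(c,px); return e+v*((z-e[2])/v[:,2])[:,None]
def atd(c,px,d):
    e,v=ray(c,px); return e+v*np.atleast_1d(d)[:,None]
def proj(c,X):
    M=R.from_rotvec(c['orientation']).as_matrix()
    Y=(np.atleast_2d(X)-c['eye'])@M; s=Y[:,:2]/Y[:,2:]; s=s*(1+c['k1']*(s**2).sum(1))[:,None]
    return s*c['K'][0,0]+c['K'][:2,2]
E
python3 - <<'E'
from h import *
p=cv2.imread('pics/top0.png')
x0,y0=264,195
cv2.imwrite('pics/topz.png',cv2.resize(p[y0:y0+75,x0:x0+110],None,fx=7,fy=7,interpolation=cv2.INTER_CUBIC))
c=np.load('pics/top0.npz')
for px in [(319,232),(316,257),(276,235),(361,246)]: print(px,onz(c,px,0.03), atd(c,px,c['d'][px[1],px[0]]))
E
```

```text
(319, 232) [[0.56571357 0.04660938 0.03      ]] [[0.56040718 0.04658336 0.06455651]]
(316, 257) [[0.49616481 0.05394481 0.03      ]] [[0.49401529 0.05379351 0.05230312]]
(276, 235) [[0.55576542 0.1653102  0.03      ]] [[0.55416419 0.16422703 0.04101425]]
(361, 246) [[ 0.52825948 -0.06974032  0.03      ]] [[ 0.52597491 -0.06797422  0.04860946]]
```

View pics/topz.png

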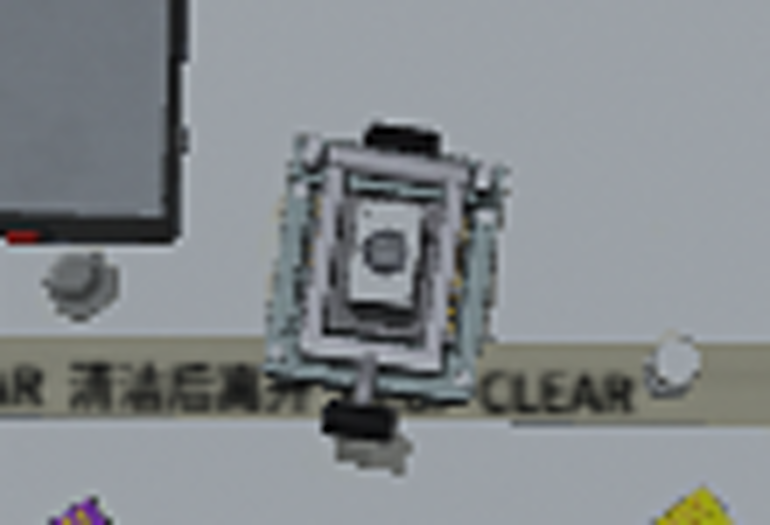

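Run:
```python
from h import *
c=np.load('pics/top0.npz')
Z=lambda x,y:(264+(x+.5)/7-.5,195+(y+.5)/7-.5)
h=onz(c,Z(360,419),0.0525)[0]; k=onz(c,Z(403,150),0.037)[0]; w=onz(c,Z(384,250),0.062)[0]
# socket front edge corners z=.028
f=onz(c,[Z(268,372),Z(468,396)],.028)
print(h,k,w,f)
print('yaw',np.arctan2(w[1]-h[1],w[0]-h[0]), 'front', np.arctan2(-(f[1]-f[0])[0]*-1,-(f[1]-f[0])[1]))
s=read_state(); print(R.from_rotvec(s['tcp_rot']).as_matrix().round(3))
cw=get_calibration('wrist'); M=R.from_rotvec(s['tcp_rot']).as_matrix()
print(cw['K'][0,0],'cam in tool',(cw['eye']-s['tool_pos'])@M, 'axis in tool',M.T@R.from_rotvec(cw['orientation']).as_matrix()[:,2])
```

```text
[0.50093116 0.05658654 0.0525    ] [0.60938935 0.04127228 0.037     ] [0.56544779 0.04818554 0.062     ] [[0.52157211 0.09332062 0.028     ]
 [0.51309771 0.01440965 0.028     ]]
yaw -0.12948587938839215 front -0.10698183383610532
[[-0.001  0.308  0.951]
 [-0.002  0.951 -0.308]
 [-1.    -0.002 -0.   ]]
405.70531646394767 cam in tool [-0.1432168  0.0003116 -0.0669191] axis in tool [0.96501629 0.00178862 0.26218382]
```

```bash
python3 -m creep '[[0,[9,-18,0],0.012],[0,[18,-36,0],0.012],[0,[18,-36,0],0.012],[0,[18,-36,0],0.012],[0,[18,-36,0],0.012],[0,[18,-36,0],0.012],[0,[18,-36,0],0.012],[0,[18,-36,0],0.012]]'; python3 -m creep '[[0,[18,-36,0],0.012],[0,[18,-36,0],0.012],[0,[18,-36,0],0.012],[0,[18,-36,0],0.012],[0,[18,-36,0],0.012],[0,[18,-36,0],0.012],[0,[18,-36,0],0.012],[0,[20,-27,0],0.01]]'
python3 - <<'E'
from h import *
s=read_state(); print(s['tool_pos'])
snap('wrist','w1')
E
```

```text
time: 0.77
tool_pos: [0.3428, 0.3702, 0.2308]
tcp_rot: [0.169, 1.564, -0.17]
wrist_force: [0.8, 0.8, 0.2]
width: 1.001
time: 1.43
tool_pos: [0.4885, 0.0904, 0.231]
tcp_rot: [0.096, 1.569, -0.097]
wrist_force: [0.0, 1.2, 0.3]
width: 0.995
[0.48853741 0.09039315 0.23098356]
```

View pics/w1.png

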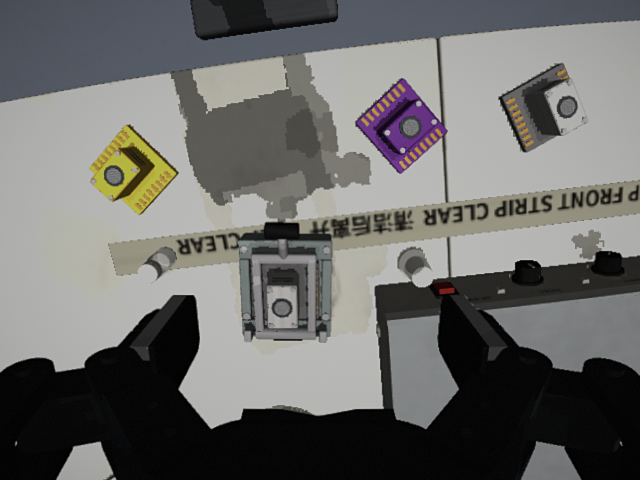

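Run:
```python
from h import *
p=cv2.imread('pics/w1.png'); x0,y0=225,210
cv2.imwrite('pics/w1z.png',cv2.resize(p[y0:y0+140,x0:x0+120],None,fx=4.2,fy=4.2,interpolation=cv2.INTER_CUBIC))
c=np.load('pics/w1.npz');print(c['eye'])
d=c['d']
for px in [(283,308),(282,232),(283,222),(150,262),(410,260)]: print(px,atd(c,px,d[px[1],px[0]])[0].round(4))
```

```text
[0.42234957 0.09919525 0.37425651]
(283, 308) [0.5663 0.052  0.0633]
(282, 232) [0.501  0.0609 0.0633]
(283, 222) [5.073e-01 5.550e-02 1.000e-04]
(150, 262) [ 0.518  -0.0596  0.0448]
(410, 260) [0.5515 0.1682 0.0243]
```

View pics/w1z.png

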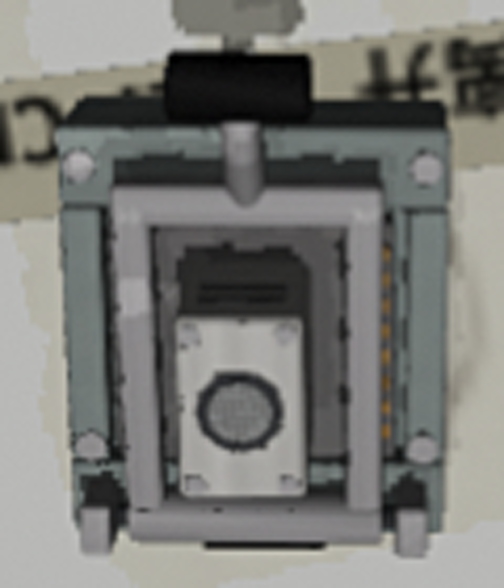

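Run:
```python
from h import *
c=np.load('pics/w1.npz'); s=read_state()
Z=lambda x,y:(225+(x+.5)/4.2-.5,210+(y+.5)/4.2-.5)
M=R.from_rotvec(s['tcp_rot']).as_matrix(); print('toolyaw',np.arctan2(-M[0,1],M[1,1]),s['tool_pos'])
b=onz(c,[Z(78,166),Z(427,168),Z(92,446),Z(422,446)],.029); print(b.round(4))
f=onz(c,[Z(60,128),Z(445,128)],.028); print('front',f.round(4))
for a,e in((b[0],b[1]),(b[2],b[3]),(f[0],f[1])): v=e-a; print('yaw',np.arctan2(-v[0],v[1]),np.linalg.norm(v))
v=(b[2]+b[3]-b[0]-b[1]);print('yaw',np.arctan2(v[1],v[0]), 'centre',b.mean(0))
wn=onz(c,Z(240,411),.062)[0]; print('window',wn)
q=onz(c,[Z(165,88),Z(312,88),Z(238,86)],.060);print('handle',q.round(4))
for y in (60,86,110,150):
  for x in(180,238,300):
    u=Z(x,y); print(y,x,atd(c,u,c['d'][round(u[1]),round(u[0])])[0].round(4))
```

```text
toolyaw -0.12504424934857977 [0.49231467 0.08660723 0.23121591]
[[0.521  0.0199 0.029 ]
 [0.5306 0.0935 0.029 ]
 [0.586  0.0116 0.029 ]
 [0.5949 0.0847 0.029 ]]
front [[0.5125 0.0173 0.028 ]
 [0.5226 0.0983 0.028 ]]
yaw -0.12991407719395034 0.07419510843297428
yaw -0.12191748558061138 0.07369447827103172
yaw -0.12418988262727369 0.0815884141293845
yaw -0.13166694475593077 centre [0.55812826 0.05242131 0.029     ]
window [0.56627252 0.05083543 0.062     ]
handle [[0.4988 0.0463 0.06  ]
 [0.5023 0.0741 0.06  ]
 [0.5002 0.0602 0.06  ]]
60 180 [0.4939 0.0498 0.0592]
60 238 [0.4951 0.061  0.0602]
60 300 [0.4969 0.0725 0.0585]
86 180 [0.4984 0.0494 0.0617]
86 238 [0.4995 0.0605 0.0627]
86 300 [0.5007 0.0722 0.0637]
110 180 [0.5028 0.0489 0.0628]
110 238 [0.504  0.0599 0.0634]
110 300 [0.5058 0.0714 0.062 ]
150 180 [0.5205 0.0419 0.0277]
150 238 [0.5135 0.058  0.0575]
150 300 [0.5233 0.0673 0.0289]
```

```bash
python3 -m creep '[[0,[0,0,0],0],[0,[0,-10,-10],-0.003],[0,[2,-10,-20],0],[0,[2,-6,-20],0],[0,[0,0,-10],0],[0,[0,0,0],0],[0,[0,0,0],0],[0,[0,0,0],0]]'
python3 - <<'E'
from h import *
s=read_state(); print(s['tool_pos'],s['joint_vel'].round(3))
p,d,c=snap('wrist','w2')
cv2.imwrite('pics/w2z.png',cv2.resize(p[100:400,200:440],None,fx=2,fy=2,interpolation=cv2.INTER_CUBIC))
M=R.from_rotvec(s['tcp_rot']).as_matrix(); print('toolyaw',np.arctan2(-M[0,1],M[1,1]),M[:,0])
E
```

```text
time: 2.15
tool_pos: [0.493, 0.0681, 0.172]
tcp_rot: [0.098, 1.568, -0.098]
wrist_force: [0.1, -1.6, 0.6]
width: 1.004
[0.49296596 0.06808956 0.17201268] [-0.003 -0.009 -0.017 -0.003 -0.    -0.   ]
toolyaw -0.12463373624096086 [ 1.01216651e-03  2.83852328e-04 -9.99999447e-01]
```

View pics/w2.png

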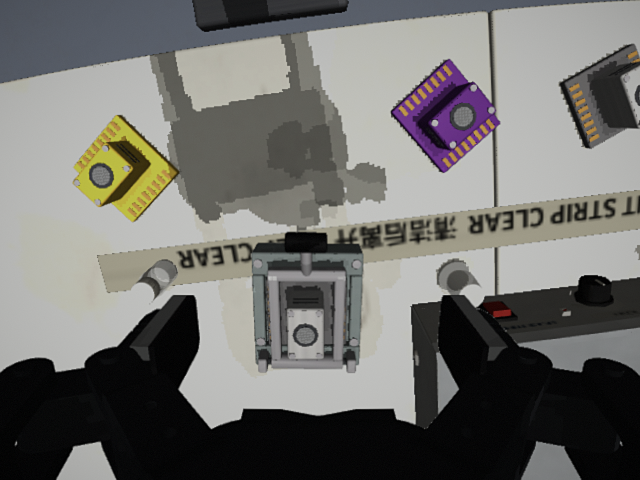

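The wrist picture shows the handle at about (306,242), the window at (305,335), the vial at (155,275) and the stopper at (455,273). I'll measure the handle and the housing.

Run:
```python
from h import *
c=np.load('pics/w2.npz');p=c['p'];d=c['d']
g=p.max(2)
# handle: dark and high
roi=np.zeros(g.shape,bool);roi[228:258,270:345]=1
yy,xx=np.nonzero(roi&(g<60)); W=atd(c,np.c_[xx,yy],d[yy,xx]); k=W[:,2]>.045; W=W[k]
print(k.sum(),W.mean(0),W.min(0),W.max(0)); cor=np.c_[xx,yy][k]
r=cv2.minAreaRect(cor.astype(np.float32));print(r)
u=np.array([.9918,-.1276]);v=np.array([.1276,.9918])
print('sx',np.percentile(W[:,:2]@u,[1,50,99]),'sy',np.percentile(W[:,:2]@v,[1,50,99]), 'zmax',np.percentile(W[:,2],[50,98]))
# housing top
roi[:]=0;roi[290:370,275:340]=1
yy,xx=np.nonzero(roi&(d>0)); W=atd(c,np.c_[xx,yy],d[yy,xx]); k=(W[:,2]>.057)&(W[:,2]<.07); 
r=cv2.minAreaRect((W[k][:,:2]*1000).astype(np.float32)); print('housing mm',r, W[k].mean(0))
```

```text
865 [0.49933576 0.0600763  0.0634194 ] [0.42652829 0.04563023 0.05313104] [0.50973848 0.07683077 0.31520115]
((306.0, 242.5), (21.0, 42.0), 90.0)
sx [0.48267648 0.48763788 0.49533892] sy [0.10987556 0.12339553 0.13661068] zmax [0.06229863 0.06446125]
housing mm ((565.6660766601562, 50.95277404785156), (26.121936798095703, 41.687068939208984), 83.00421905517578) [0.56392618 0.05139351 0.06258417]
```

View pics/w2z.png

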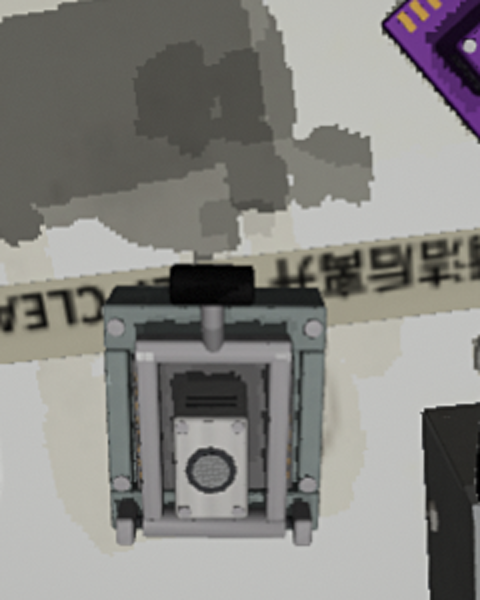

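```bash
python3 -m creep '[[0,[4,-4,-15],0],[0,[4,-3,-30],0],[0,[0,0,-30],0],[0,[0,0,-25],0],[0,[0,0,-20],0],[0,[0,0,-10],0],[0,[0,0,-2],0],[0,[0,0,0],0]]' 25; python3 -m creep '[[60,[0,0,0],0],[120,[0,0,0],0],[180,[0,0,0],0],[255,[0,0,0],0],[255,[0,0,0],0],[255,[0,0,0],0],[255,[0,0,0],0],[255,[0,0,0],0]]'
python3 - <<'E'
from h import *
s=read_state(); print(s['tool_pos'],s['width']*85,s['wrist_force'])
snap('wrist','w3');snap('scene','s3')
E
```

```text
time: 2.87
tool_pos: [0.5012, 0.0605, 0.0397]
tcp_rot: [0.099, 1.568, -0.098]
wrist_force: [0.6, 0.4, 0.9]
width: 1.0
time: 3.53
tool_pos: [0.501, 0.059, 0.0398]
tcp_rot: [0.096, 1.568, -0.1]
wrist_force: [-0.8, -4.4, 1.2]
width: 0.321
[0.50101929 0.05896056 0.03982242] 27.311094645173878 [-0.84235509 -4.35479143  1.24879776]
```

View pics/w3.png

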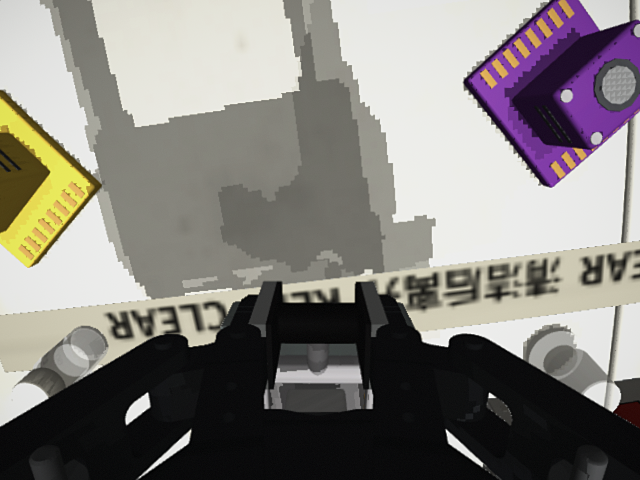

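The handle is pinched: the fingers stopped at 27 mm, centred on it. Next I'll work out the arc increments.

Run:
```python
import numpy as np
ph=np.linspace(.205,2.313,25); s=-106.7*np.cos(ph); z=106.7*np.sin(ph)
P=np.c_[s*.9922,-s*.1247,z]; Q=P-P[0]; r=np.round(np.diff(np.round(Q*2)/2,axis=0),1)
for i in range(0,24,8): print(r[i:i+8].tolist())
print(Q[-1])
```

```text
[[2.5, -0.5, 9.0], [3.0, 0.0, 9.0], [3.5, -0.5, 8.5], [4.5, -0.5, 8.0], [5.5, -1.0, 8.0], [6.0, -0.5, 7.0], [6.5, -1.0, 7.0], [7.0, -1.0, 6.0]]
[[7.5, -1.0, 5.5], [8.0, -1.0, 4.5], [8.5, -1.0, 4.0], [8.5, -1.0, 3.5], [9.0, -1.0, 2.5], [9.5, -1.0, 1.5], [9.0, -1.5, 1.0], [9.5, -1.0, 0.0]]
[[9.0, -1.0, -1.0], [9.5, -1.5, -1.5], [8.5, -1.0, -2.5], [9.0, -1.0, -3.0], [8.5, -1.0, -4.0], [8.0, -1.0, -4.5], [7.5, -1.0, -5.5], [7.0, -1.0, -6.0]]
[175.20842076 -22.020248    56.91524144]
```

```bash
python3 -m creep '[[255,[2.5,-0.5,9],0],[255,[3,0,9],0],[255,[3.5,-0.5,8.5],0],[255,[4.5,-0.5,8],0],[255,[5.5,-1,8],0],[255,[6,-0.5,7],0],[255,[6.5,-1,7],0],[255,[7,-1,6],0]]'
python3 - <<'E'
from h import *
snap('wrist','w4'); s=read_state();print(s['tool_pos'],s['wrist_force'],s['width']*85)
E
```

```text
time: 4.3
tool_pos: [0.5372, 0.0542, 0.1011]
tcp_rot: [0.097, 1.574, -0.1]
wrist_force: [-3.3, -5.4, -3.0]
width: 0.318
[0.53947504 0.05389821 0.10277312] [-4.13744954 -6.38086131  1.43192611] 27.320278878687628
```

View pics/w4.png

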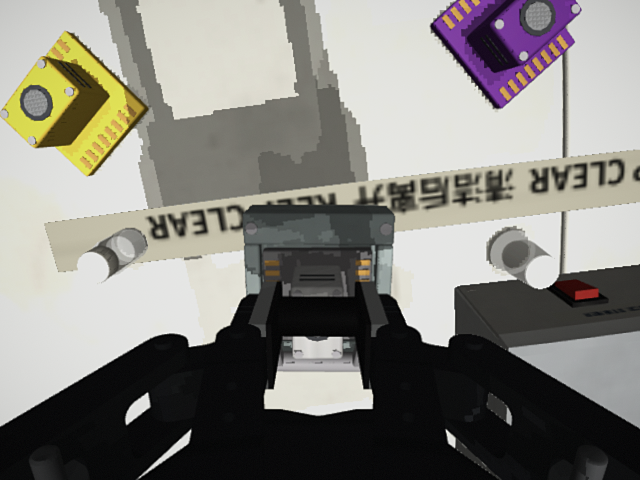

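The lever is rising with the handle and the carrier is still seated. I'll continue the arc.

```bash
python3 -m creep '[[255,[7.5,-1.5,5.5],0],[255,[8,-1.5,4.5],0],[255,[8.5,-1.0,4],0],[255,[8.5,-1,3.5],0],[255,[9,-1,2.5],0],[255,[9.5,-1,1.5],0],[255,[9,-1.5,1],0],[255,[9.5,-1,0],0]]' && python3 -m creep '[[255,[9,-1,-1],0],[255,[9.5,-1.5,-1.5],0],[255,[8.5,-1,-2.5],0],[255,[9,-1,-3],0],[255,[8.5,-1,-4],0],[255,[8,-1,-4.5],0],[255,[7.5,-1,-5.5],0],[255,[7,-1,-6],0]]'
python3 - <<'E'
from h import *
snap('scene','s5');snap('wrist','w5'); s=read_state();print(s['tool_pos'],s['wrist_force'],s['width']*85)
p=cv2.imread('pics/s5.png');cv2.imwrite('pics/s5z.png',cv2.resize(p[150:280,230:400],None,fx=4,fy=4,interpolation=cv2.INTER_CUBIC))
E
```

```text
time: 5.02
tool_pos: [0.6083, 0.0449, 0.1252]
tcp_rot: [0.097, 1.571, -0.1]
wrist_force: [-3.6, -4.4, 2.7]
width: 0.319
time: 5.68
tool_pos: [0.6784, 0.0357, 0.099]
tcp_rot: [0.097, 1.564, -0.1]
wrist_force: [-0.0, -5.6, 5.4]
width: 0.319
[0.67932646 0.0355289  0.09822265] [ 2.68651457 -5.82753199  3.47367413] 27.14026918438935
```

View pics/w5.png

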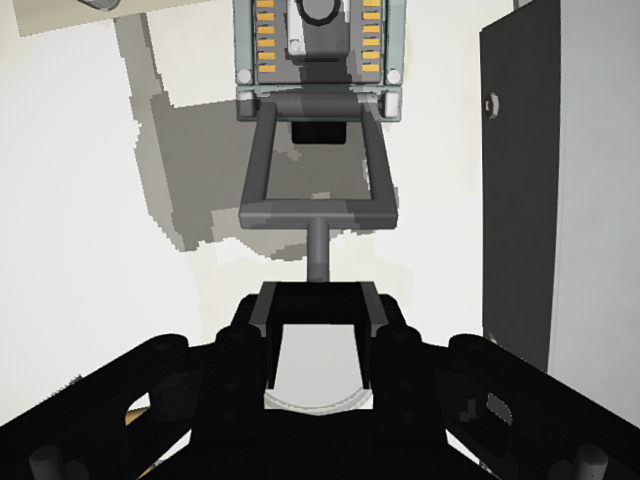

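View pics/s5z.png

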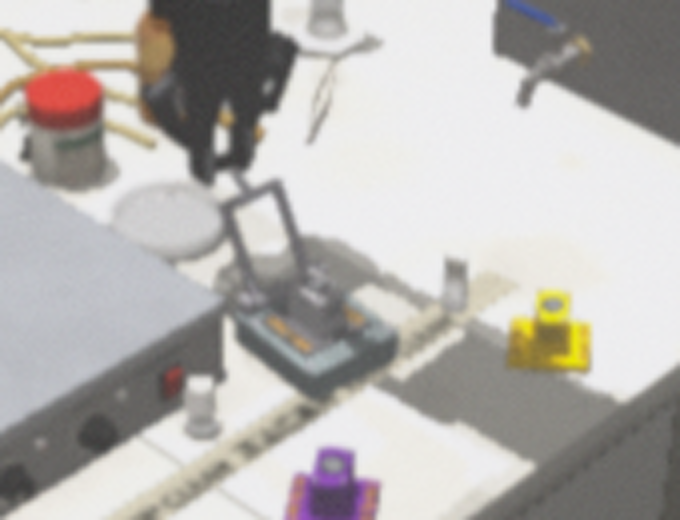

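The lever leans back past upright and the carrier is still seated at the top of the wrist view. Now I'll push gently into the stop.

```bash
python3 -m creep '[[255,[1.5,-0.2,-1.4],0],[255,[1.5,-0.2,-1.4],0],[255,[1.5,-0.2,-1.4],0],[255,[1.5,-0.2,-1.4],0],[255,[0,0,0],0],[255,[0,0,0],0],[255,[0,0,0],0],[255,[0,0,0],0]]'; python3 -m creep '[[255,[1.5,-0.2,-1.4],0],[255,[1.5,-0.2,-1.4],0],[255,[1.5,-0.2,-1.4],0],[255,[0,0,0],0],[255,[0,0,0],0],[255,[0,0,0],0],[255,[0,0,0],0],[255,[0,0,0],0]]'
```

```text
time: 6.45
tool_pos: [0.6847, 0.0349, 0.0934]
tcp_rot: [0.097, 1.563, -0.1]
wrist_force: [1.3, -5.3, 3.7]
width: 0.315
time: 7.12
tool_pos: [0.6864, 0.0346, 0.0913]
tcp_rot: [0.097, 1.568, -0.1]
wrist_force: [-11.1, -5.2, 18.8]
width: 0.321
```

The force jumped to 22 N and the motion stalled, so this is the stop. I'll ease the push off, open the fingers, rise and check.

```bash
python3 -m creep '[[255,[-1.5,0.2,1.4],0],[255,[-1,0.1,1],0],[255,[0,0,0],0],[120,[0,0,0],0],[0,[0,0,0],0],[0,[0,0,0],0],[0,[0,0,0],0],[0,[0,0,0],0]]'; python3 -m creep '[[0,[0,0,0],0],[0,[0,0,10],0],[0,[0,0,20],0],[0,[0,0,30],0],[0,[0,0,20],0],[0,[-20,2.5,10],0],[0,[-20,2.5,0],0],[0,[0,0,0],0]]'
python3 - <<'E'
from h import *
snap('wrist','w6'); snap('scene','s6'); s=read_state();print(s['tool_pos'],s['wrist_force'],s['width']*85)
p=cv2.imread('pics/s6.png');cv2.imwrite('pics/s6z.png',cv2.resize(p[150:280,230:400],None,fx=4,fy=4,interpolation=cv2.INTER_CUBIC))
E
```

```text
time: 7.78
tool_pos: [0.6835, 0.0365, 0.0885]
tcp_rot: [0.099, 1.569, -0.098]
wrist_force: [-0.6, 0.4, -0.3]
width: 0.99
time: 8.45
tool_pos: [0.6417, 0.0417, 0.1809]
tcp_rot: [0.099, 1.568, -0.098]
wrist_force: [-0.4, -0.9, -0.7]
width: 0.999
[0.64364285 0.04129197 0.17976228] [ 0.55742534 -0.76941353  0.33732669] 85.23579696679079
```

View pics/w6.png

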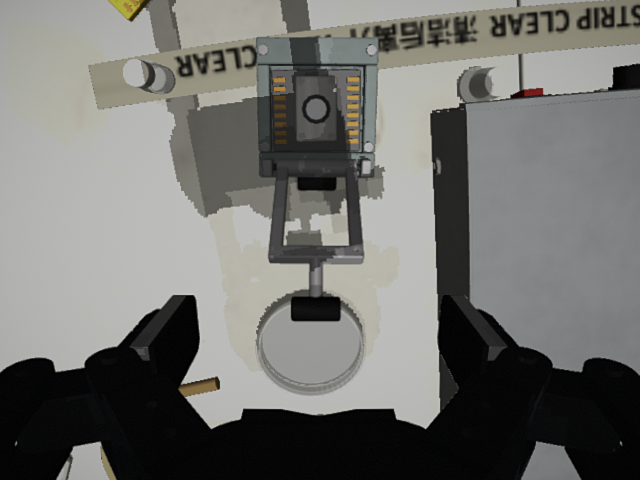

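View pics/s6z.png

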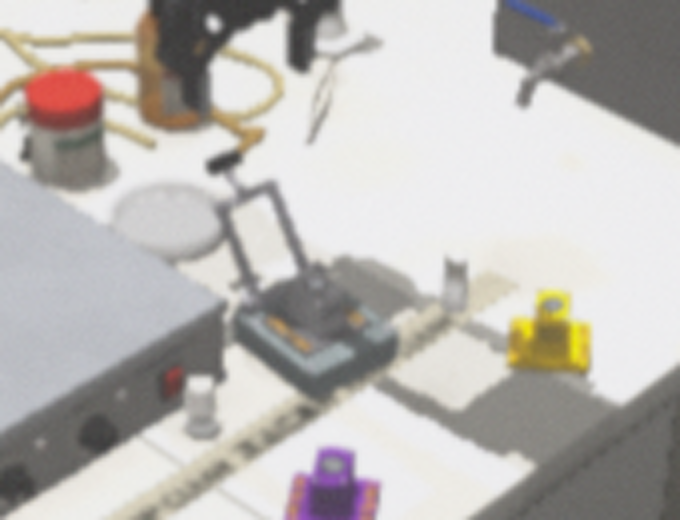

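The lever stands open with its handle at (316,308) in the wrist view, and the carrier is seated with its window at (316,109). I'll measure the lever angle and the housing position.

Run:
```python
from h import *
c=np.load('pics/w6.npz');p=c['p'];d=c['d']; g=p.max(2)
yy,xx=np.mgrid[292:325,285:348].reshape(2,-1); W=atd(c,np.c_[xx,yy],d[yy,xx]); W=W[(d[yy,xx]>0)&(W[:,2]>.08)&(g[yy,xx]<60)]
print('handle',len(W),np.percentile(W,[2,50,98],axis=0).round(4))
yy,xx=np.mgrid[60:150,280:350].reshape(2,-1); W=atd(c,np.c_[xx,yy],d[yy,xx]); k=(W[:,2]>.055)&(W[:,2]<.07)&(d[yy,xx]>0)
W=W[k]; r=cv2.minAreaRect((W[:,:2]*1000).astype(np.float32)); print('housing',r,len(W),np.median(W[:,2]))
# arm profile: lever points along line
u=np.array([.9922,-.1247]);v=np.array([.1247,.9922]); o=np.array([.5657,.0510])
yy,xx=np.mgrid[160:325,260:370].reshape(2,-1); W=atd(c,np.c_[xx,yy],d[yy,xx]); W=W[(d[yy,xx]>0)]
sx=(W[:,:2]-o)@u; sy=(W[:,:2]-o)@v; k=(W[:,2]>.05)&(W[:,2]<.09)&(abs(abs(sy)-.024)<.006)
f=np.polyfit(sx[k],W[k,2],1); print('arm slope angle',k.sum(),np.pi-np.arctan(f[0]))
k=(W[:,2]>.08)&(abs(sy)<.016)&(sx>.09); print('handle sx,z',np.percentile(sx[k],[2,98]),np.percentile(W[k,2],[5,98]))
```

```text
handle 1215 [[0.6679 0.0238 0.1108]
 [0.6728 0.0368 0.1183]
 [0.6811 0.05   0.1204]]
housing ((565.7680053710938, 50.74443054199219), (25.640443801879883, 40.24958801269531), 83.20736694335938) 2735 0.06269823277847641
arm slope angle 1528 2.2126881999256187
handle sx,z [0.09134676 0.11611429] [0.10347318 0.12026184]
```

```bash
python3 -m creep '[[0,[-26,3,0],0.001],[0,[-26,3,0],0.001],[0,[-26,3.5,0],0.001],[0,[0,0,-15],0],[0,[0,0,-25],0],[0,[0,0,-10],0],[0,[0,0,0],0],[0,[0,0,0],0]]'
python3 - <<'E'
from h import *
s=read_state();print(s['tool_pos'],s['wrist_force'])
M=R.from_rotvec(s['tcp_rot']).as_matrix(); print('toolyaw',np.arctan2(-M[0,1],M[1,1]),M[:,0])
E
```

```text
time: 9.22
tool_pos: [0.5656, 0.0505, 0.128]
tcp_rot: [0.096, 1.571, -0.097]
wrist_force: [-0.4, -0.4, 0.2]
width: 1.0
[0.56559494 0.05051794 0.12804876] [-0.4349545  -0.3530677   0.15001731]
toolyaw -0.12292829236173923 [-2.19880937e-03 -1.36382454e-04 -9.99997573e-01]
```

```bash
python3 -m creep '[[0,[0,0,-15],0],[0,[0,0,-25],0],[0,[0,0,-25],0],[0,[0,0,-16],0],[0,[0,0,-8],0],[0,[0,0,-2],0],[0,[0,0,0],0],[0,[0,0,0],0]]' 40; python3 -m creep '[[60,[0,0,0],0],[120,[0,0,0],0],[150,[0,0,0],0],[170,[0,0,0],0],[190,[0,0,0],0],[255,[0,0,0],0],[255,[0,0,0],0],[255,[0,0,0],0]]'
python3 - <<'E'
from h import *
snap('wrist','w7'); snap('top','t7'); s=read_state();print(s['tool_pos'],s['wrist_force'],s['width']*85)
E
```

```text
time: 9.88
tool_pos: [0.5673, 0.0507, 0.0394]
tcp_rot: [0.097, 1.566, -0.096]
wrist_force: [0.7, 0.4, 0.2]
width: 0.996
time: 10.55
tool_pos: [0.5662, 0.0507, 0.0384]
tcp_rot: [0.096, 1.568, -0.096]
wrist_force: [-0.0, -0.0, 3.6]
width: 0.293
[0.56621453 0.05069304 0.03842796] [0.40656248 0.6765164  4.4194675 ] 25.00930912112612
```

View pics/w7.png

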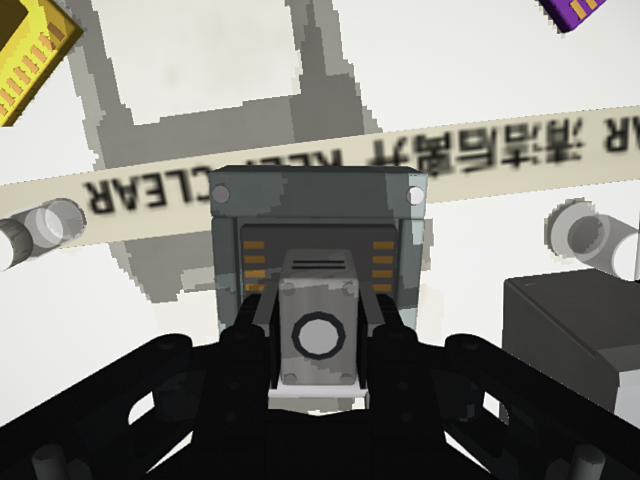

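The carrier's housing is gripped centrally at 25 mm. I'll lift slowly and straight up.

```bash
python3 -m creep '[[255,[0,0,1],0],[255,[0,0,1.5],0],[255,[0,0,2],0],[255,[0,0,3],0],[255,[0,0,3],0],[255,[0,0,3],0],[255,[0,0,3],0],[255,[0,0,3],0]]'
python3 - <<'E'
from h import *
snap('wrist','w8'); s=read_state();print(s['tool_pos'],s['wrist_force'],s['torque'],s['width']*85)
E
```

```text
time: 11.32
tool_pos: [0.5658, 0.0506, 0.0578]
tcp_rot: [0.096, 1.568, -0.096]
wrist_force: [1.2, 0.3, -0.4]
width: 0.297
[0.56631637 0.05068999 0.05846773] [ 0.50572822 -0.88447155 -0.42244542] [ 0.00191557 -0.02957071 -0.05536277] 25.160293955939963
```

View pics/w8.png

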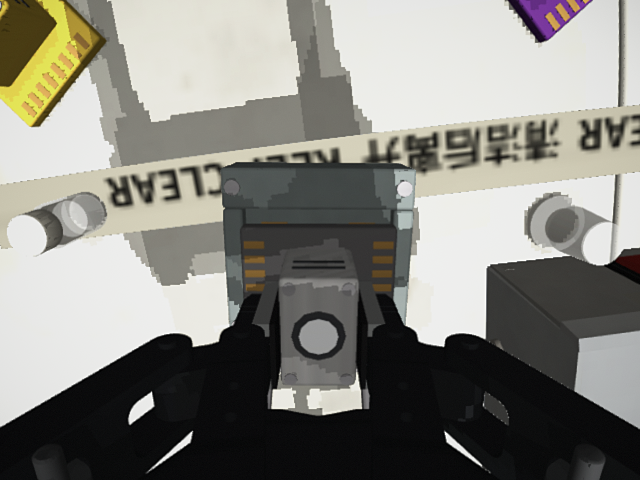

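The carrier keeps its place in the hand while the socket recedes. I'll raise it further.

```bash
python3 -m creep '[[255,[0,0,5],0],[255,[0,0,8],0],[255,[0,0,10],0],[255,[0,0,12],0],[255,[0,0,12],0],[255,[0,0,12],0],[255,[0,0,12],0],[255,[0,0,12],0]]'; python3 -m creep '[[255,[0,0,12],0],[255,[0,0,10],0],[255,[0,0,8],0],[255,[0,0,5],0],[255,[0,0,2],0],[255,[0,0,0],0],[255,[0,0,0],0],[255,[0,0,0],0]]'
python3 - <<'E'
from h import *
snap('wrist','w9'); snap('scene','s9');snap('top','t9'); s=read_state();print(s['tool_pos'],s['wrist_force'],s['width']*85,s['joint_vel'].round(4))
print(R.from_rotvec(s['tcp_rot']).as_matrix()[:,0])
p=cv2.imread('pics/s9.png');cv2.imwrite('pics/s9z.png',cv2.resize(p[130:280,230:400],None,fx=4,fy=4,interpolation=cv2.INTER_CUBIC))
# plate levelness from depth in the wrist view
c=np.load('pics/w9.npz');d=c['d'];yy,xx=np.mgrid[225:300,235:405].reshape(2,-1);W=atd(c,np.c_[xx,yy],d[yy,xx])
z0=s['tool_pos'][2]; rel=W[:,2]-(z0-.0384); k=(abs(rel-.028)<.005)&(d[yy,xx]>0)
A=np.c_[W[k][:,:2],np.ones(k.sum())];f=np.linalg.lstsq(A,W[k][:,2],rcond=None)[0];print('plate fit',k.sum(),f,np.ptp(W[k],axis=0))
yy,xx=np.mgrid[284:384,285:355].reshape(2,-1);W=atd(c,np.c_[xx,yy],d[yy,xx]);k=(abs(W[:,2]-(z0-.0384)-.0625)<.005)
A=np.c_[W[k][:,:2],np.ones(k.sum())];f=np.linalg.lstsq(A,W[k][:,2],rcond=None)[0];print('top fit',k.sum(),f,W[k].mean(0))
E
```

```text
time: 12.03
tool_pos: [0.566, 0.0507, 0.1421]
tcp_rot: [0.096, 1.568, -0.096]
wrist_force: [-0.3, 0.5, -2.2]
width: 0.294
time: 12.7
tool_pos: [0.5651, 0.0506, 0.1765]
tcp_rot: [0.096, 1.57, -0.097]
wrist_force: [-0.6, -0.1, -0.9]
width: 0.298
[0.5652712  0.05061593 0.1766297 ] [-0.61564915 -0.86074927 -1.09676197] 24.632157211476827 [ 0.0003 -0.0012 -0.0031  0.0008 -0.0011 -0.0021]
[-1.32079535e-03 -7.71743433e-05 -9.99999125e-01]
plate fit 7005 [ 0.02745872 -0.00210004  0.15173757] [0.03776516 0.06468121 0.00998668]
top fit 6965 [-0.00255758 -0.00343614  0.20252047] [0.56469721 0.05180412 0.20089821]
```

View pics/w9.png

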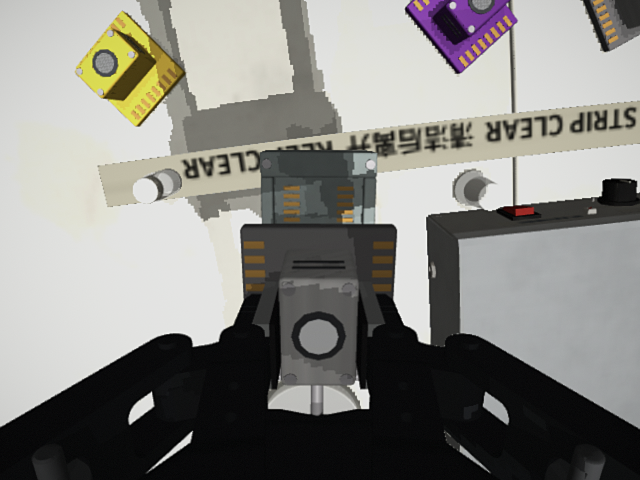

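View pics/s9z.png

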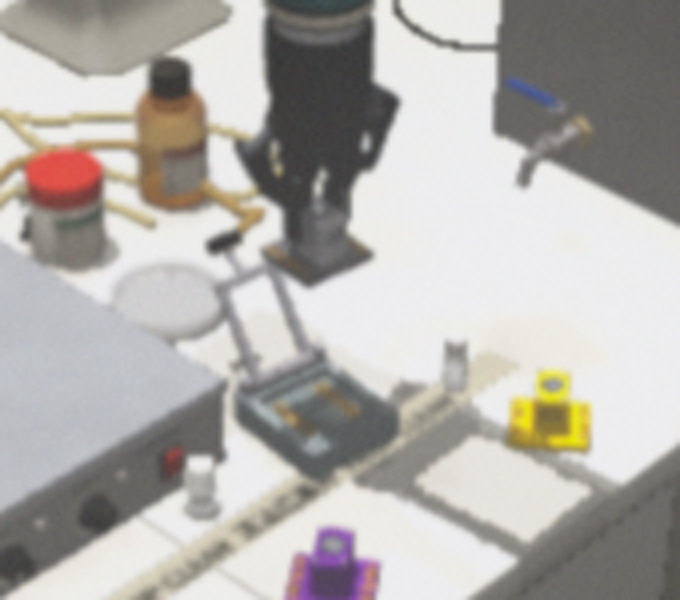

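The carrier is 138 mm above its seat and level: the housing top's slope is under 0.004. The arm is still, the lever is open and the bystanders haven't moved. I'm handing the job in.

```bash
python3 -c "
from workcell import *
print(finish_job())"
```

```text
the job is handed in; nothing more can be done
None
```

The lever is open at its stop, and the gripper is holding the carrier level above the socket. The job is handed in, at about 13 s of the 54 s allowed.

- **Lever:** I pinched the handle on its flat ends and swung it along its arc until the wrist force rose to about 22 N and it stopped moving. After I let go, the depth picture put the lever at about 2.21 rad, with the carrier still seated.
- **Carrier:** I gripped the housing along y with 40 N and lifted it straight up 138 mm. In the last check the fingers were 25 mm apart, the arm was at rest, and the tool was within 0.0015 rad of vertical. The housing top sloped less than 0.004.
- **Other things:** In the last pictures the lever was still open, and the vial, stopper and purple and yellow look-alikes stood where they were. The spare carrier is only partly visible in the last wrist picture. I took a last top picture but did not look at it.
- **Checks that disagreed:**
  - A rough slope fit on the carrier plate read 0.027 along x. I put that down to depth points from other surfaces, because the housing-top fit and the tool pose both read level.
  - Working the lever angle out from the hand's travel gave a bit over 2.2 rad. I put that down to slight slip or an error in the starting angle, and trusted the depth picture instead.

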